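# Refit the filter cassette of the powder extraction box

### The arm

A 6-joint arm with a two-finger parallel gripper is mounted at the origin on the work surface. World frame = base frame: x ahead of the robot, y to its left, z up, the work surface at z = 0. Lengths are in m, angles in rad, forces in N, time in s.
With the tool pointing down it reaches from about 0.2 to 0.875 m from the base axis. Payload 3.4 kg.
Tool frame: the origin (TCP) lies at the very end of the fingers, on their centre line; the grasp point (between the pads) lies 19 mm behind it; z points along the fingers, y is the line along which they close (so a half turn about z gives the same grasp; the last joint's range is limited). The gripper opens to 94 mm and grips with 3 to 60 N. Pads are 16 mm wide; open, the fingers measure 119 mm over their backs; the gripper's body (75 mm by 177 mm) begins 78 mm behind the grasp point.
Start: joints at [1.094, 0.276, 1.505, -0, 1.361, -0.121], TCP at [0.2, 0.539, 0.205] pointing down, gripper open.
Joint ranges: [-2.89, 2.89], [-0.75, 2.08], [0.22, 2.7], [-1.18, 4.32], [0.11, 2.71], [-2.7, 2.7]. Speed limits (rad/s): [2.57, 2.57, 3.14, 3.14, 3.14, 3.14].

### API

Orientations are given as [roll, pitch, yaw] about the fixed x, y, z axes, in that order (R = Rz(yaw) Ry(pitch) Rx(roll)).
In Python, from bench import monitor, eyes, workorder gives the robot as it stands. The module is installed in compiled form; this text tells all that it offers.
- The arm moves only by the tool servo_tool, never from a script. Its arguments are lists of equal length, an entry for each row: "travel": the shift along the tool's x, y, z as a fraction of full scale, a list of three; "turn": the turn, a rotation vector about the tool's x, y, z as a fraction of full scale, a list of three; "claw": the opening, from -1 (shut) to 1 (fully open). A call has 1 to 20 rows; each row is the pose to reach, as a shift and turn from the pose commanded when the call began, along the tool's axes at that moment; what a row does not reach only later rows make up. Full scale, the value 1, is 0.1 m for a shift and 120 degrees for a turn. A row lasts 1/12 s, in which the tool goes at most 41.7 mm and 7.16 degrees, less where a joint would pass 70% of its speed; a pose out of reach is approached as far as the arm can. A call with a number of a shift or a turn outside -1 to 1 is refused whole. A call with a gripper value outside its range is refused whole. The fingers move at their own pace and stop on an object; the grip force is fixed at half the most. Time passes only in rows, so rows that repeat a pose let the fingers close. It gives the time, the measured TCP pose, the force, the opening and the grip force at its end, in the units of the state.
- monitor.state(): the state, without advancing time (a new reading comes with each control period).
- eyes.camera(name): name is "side" or "top" or "wrist"; returns (picture, depth): 480x640x3 uint8, blue, green, red; 480x640 float32, m along the optical axis (not along the pixel's ray), 0 where there is no reading.
- eyes.calibration(name): a dict with "camera_matrix" (3x3 intrinsics, pixels), "R" (3x3) and "t" (3): a world point X has camera coordinates R X + t. Camera axes: x right, y down, z forward; pixel columns grow to the right and rows downward; lengths in m; the calibration is good to about 2 mm. A picture is of the moment at which its call begins: read the wrist's pose just before it. calibration takes no time and is no camera call; for the wrist camera it gives the pose at the moment of the call.
- workorder.close_job(): hands the job in; it is judged then, once.
The state is a dict: "time_s": time; "qpos": joint angles; "qd": joint speeds; "effort": joint torques, N m; "tool_pos": TCP position; "tool_rot": TCP orientation; "contact_force": force on the tool from outside, world axes, zero at the start; "torque": the same for the moment, N m; "gripper_width": finger opening in m; "grip_force": force on a finger pad.
Only numpy, scipy, OpenCV 4.12 (cv2) and the standard library are available. Lean on these libraries where they do the work, as an engineer would, in place of code of your own. Each camera call takes 0.05 s, during which the arm holds its last target. There are 200 camera calls.

### The job

Put the pleated filter back in the powder extraction box: take it by its red handle, hook its heel tongue under the steel retaining lip and push it home against the stop, then swing its other end down past the spring roller until it snaps in and lies flat in its seat. The frame is thin sheet and bends easily, so feel your way and press gently; leave the other things on the bench where they are.

Things in the scene. Friction and masses are not known exactly. Their poses are not given: they have to be found in the camera images.
- filter: Filter cassette, loose, flat on the bench at the left: aluminium frame, cream pleats, red handle, about 0.32 kg (varies 25 %). Origin: underside, middle of the thick frame; x from heel to toe, z up on the handle side. Frame 130 (x) by 140 (y) by 18 mm thick. At its foot a flange 5 mm thick, 140 wide, sticks out 20 mm at the heel (to x -85) and 10 mm at the toe (to x +75): 160 mm long.
- filter_heel (a point): Middle of the lower edge of the filter's heel tongue (filter frame -85, 0, 0 mm); axes as the filter's. The tongue is 5 mm thick, 20 mm long.
- filter_toe (a point): Middle of the lower edge of the filter's toe flange (filter frame 75, 0, 0 mm); axes as the filter's. The flange is 5 mm thick.
- filter_handle (a point): Centre of the red handle bar (filter frame 25, 0, 46 mm). The bar lies along the filter's y: 12 mm (x) by 16 mm high by 74 mm long, on two legs at its ends (|y| 29 to 37 mm), 20 mm of free height under it, above the 18 mm thick frame. Grip it across x. The frame bends if it is pressed on the box or seat with more than 20 N, all its contacts added up.
- box: Powder extraction box, fixed: low blue steel cabinet 260 (x) by 210 (y) mm, deck 77 mm high, grey fan housing on its right (y -105 to -200 mm, motor cap 153 mm high). Origin: on the bench under the middle of the cabinet; x runs from the retaining lip to the spring roller, z up. A galvanized filter seat with stop, lip, guides and roller is screwed on the deck.
- seat_mid (a point): Fixed point of the box (0, 0, 80 mm): middle of the seat floor (flat, its grille bars flush) if the seat is in mid position. The seat's screws run in slots: the whole seat (stop, lip, guides, far wall, roller) stands up to 15 mm either way along the box's x from the five marks given here. This shift differs each time, is not measured and must be felt. Side guides 8 mm high, 148 mm between them.
- seat_heel (a point): Fixed point of the box (-85, 0, 80 mm); axes as the box's: foot of the stop wall on the seat floor, where the filter's heel edge comes to lie, if the seat is in mid position (true place up to 15 mm either way along x). The stop faces +x, is 134 mm wide. The heel slides in to the stop with the filter tilted 8 to 20 degrees, toe up.
- lip_edge (a point): Fixed point of the box (-71, 0, 91.5 mm): lower front edge of the retaining lip, if the seat is in mid position (up to 15 mm either way along x). The lip is a steel strip 134 mm wide, 2.5 mm thick; its underside starts at the stop 7 mm above the seat floor and rises outwards (+x) at 18 degrees to 11.5 mm above the floor at this edge, 14 mm from the stop.
- far_wall (a point): Fixed point of the box (77, 0, 98 mm): top of the inner face of the far wall, 18 mm above the seat floor, if the seat is in mid position (up to 15 mm either way along x). The wall has a gap for the roller (52 mm). Its face is 162 mm from the stop: the filter drops in with 2 mm of play when its heel is home, else its toe lands on this wall.
- roller_mark (a point): Fixed point of the box (79, 0, 90.5 mm): axis of the white spring roller in the middle of the far wall, if the seat is in mid position (up to 15 mm either way along x). Radius 7 mm, 36 mm long, turns freely, reaches 5 mm in over the wall's face. Spring along x: 2.4 N plus 0.8 N per mm, gives 8 mm. The toe is pressed down past it with some 3 to 7 N and then stays held under it.
- stem0: Brass valve stem, 93 mm long, hanging by its head in the tines of the rack at the left side of the bench; leave alone. Origin under the head.
- stem1: The same, second stem.
- stem2: The same, third stem.
- puller: Yellow plastic tamper seal puller, about 145 mm long, 13 mm high, lying on the right of the bench; leave alone.
- gauge_ring: Chrome gauge ring, 54 mm across, 12 mm high; leave alone.
- collar: Squat aluminium cylinder collar, 80 mm across, 34 mm high; leave alone.
- spanner: Steel spanner lying on the right of the bench; leave alone.
Mind the look-alikes: they are no part of the job. What is shaped like the filter but orange or turquoise is not meant.

How it is judged:
By the outcome, as a careful person would: the job done as asked, in the order asked, and still so for the second after the job is handed in, with the robot touching nothing.
It also fails if it takes over 54 s, if anything falls off the work surface, if the arm or the gripper's body presses on something with over 40 N, if the wrist force passes 120 N, or if a joint passes its speed limit or range.

## Working session

There is one attempt and no reset: what is moved stays moved. The work goes in short steps, Python scripts to look and compute and a tool call to move; the robot and the scene stay as the last step left them, time stands still between calls to the robot, and variables do not carry over. Pictures are saved under pics/ and viewed, at most 10 in all, crops included, and the job is handed in when it is done.

Besides the shell and the picture viewer there is one more tool, called after "Call:" as a command line: name --argument value ..., lists and objects as JSON in quotes. servo_tool: Moves the arm, as the interface text tells. Shift numbers are shares of 0.1 m and turn numbers shares of 120 degrees, none past 1 either way. Its arguments: {"type":"object","properties":{"travel":{"type":"array"},"turn":{"type":"array"},"claw":{"type":"array"}},"required":["travel","turn","claw"]}

```bash
mkdir -p pics; ls
python3 - <<'E'
from bench import monitor, eyes, workorder
import cv2,numpy as np
s=monitor.state(); print(s)
for n in ("top","side"):
    p,d=eyes.camera(n); cv2.imwrite(f"pics/{n}0.png",p); np.save(f"pics/{n}0.npy",d)
    c=eyes.calibration(n); print(n,c)
E
```

```text
pics
{'time_s': 0.0, 'qpos': array([ 1.09397343e+00,  2.76581093e-01,  1.50614014e+00, -1.20140779e-05,
        1.36066937e+00, -1.21011111e-01]), 'qd': array([1.55572423e-04, 6.29757183e-04, 5.87306768e-05, 8.94181839e-04,
       1.93687146e-03, 8.01055531e-05]), 'effort': array([ 4.81381976e-04, -4.04565382e+01, -2.37226599e+01,  7.00364099e-02,
        3.44313635e-02, -1.30434323e-04]), 'tool_pos': array([0.2000543 , 0.5384692 , 0.20460987]), 'tool_rot': array([-3.13980643e+00, -2.05382494e-04,  2.78578320e+00]), 'contact_force': array([ 0.10920625, -0.14697895, -0.04268899]), 'torque': array([-0.00220396,  0.04515607,  0.02520282]), 'grip_force': 0.0, 'gripper_width': 0.09380911007880836}
top {'camera_matrix': array([[474.9732143 ,   0.        , 320.82542122],
       [  0.        , 474.9732143 , 239.95943725],
       [  0.        ,   0.        ,   1.        ]]), 'R': array([[-0.02090306, -0.99976119, -0.00637314],
       [-0.99537934,  0.02140814, -0.09360372],
       [ 0.0937178 ,  0.00438709, -0.99558914]]), 't': array([0.07869449, 0.54944012, 1.2988033 ])}
side {'camera_matrix': array([[593.48269304,   0.        , 319.54025115],
       [  0.        , 593.48269304, 236.91615431],
       [  0.        ,   0.        ,   1.        ]]), 'R': array([[ 0.98262297, -0.18467722, -0.01861224],
       [-0.13322234, -0.63189457, -0.76351887],
       [ 0.12924356,  0.75273075, -0.64551725]]), 't': array([-0.52818434,  0.19683809,  1.45046101])}
```

View pics/top0.png

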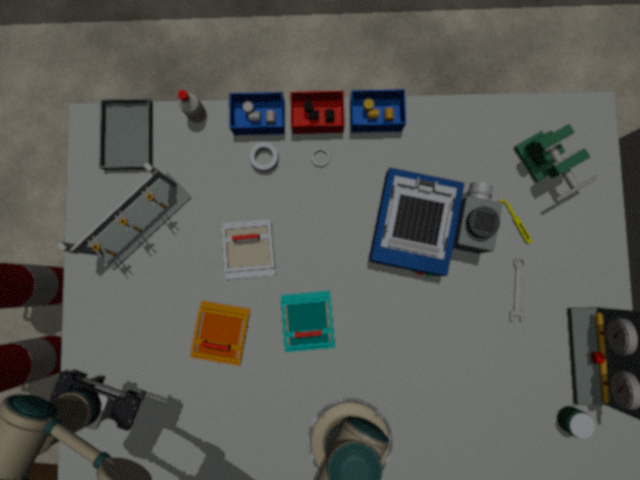

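View pics/side0.png

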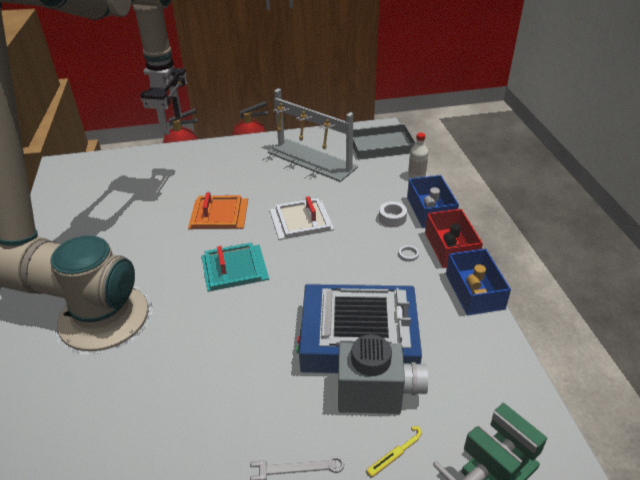

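The top view shows the cream filter at (248,248) with its red handle at (247,238). The look-alikes are the orange one at (220,333) and the turquoise one at (308,321). The blue box is at (420,220), with its roller at the upper end near (428,185).

```bash
cat > h.py <<'E'
import cv2,numpy as np
from bench import monitor, eyes, workorder
from scipy.spatial.transform import Rotation as Ro
def cloud(d,c):
    K=c["camera_matrix"]; v,u=np.mgrid[:480,:640]
    P=np.stack([(u-K[0,2])/K[0,0]*d,(v-K[1,2])/K[1,1]*d,d],-1)
    return (P-c["t"])@c["R"]   # R^T (P-t)
def ray(uv,z,c):
    K=c["camera_matrix"]; r=c["R"].T@np.array([(uv[0]-K[0,2])/K[0,0],(uv[1]-K[1,2])/K[1,1],1]); o=-c["R"].T@c["t"]
    return o+r*(z-o[2])/r[2]
def Rt(s): return Ro.from_euler("xyz",s["tool_rot"]).as_matrix()
E
cat > m1.py <<'E'
from h import *
for n,boxes in (("top",dict(filt=(205,205,285,290),box=(360,160,475,285))),("side",dict(filt=(262,188,340,245),box=(290,270,430,380)))):
    p=cv2.imread(f"pics/{n}0.png"); d=np.load(f"pics/{n}0.npy"); c=eyes.calibration(n); W=cloud(d,c)
    hsv=cv2.cvtColor(p,cv2.COLOR_BGR2HSV); h,s,v=cv2.split(hsv)
    red=(((h<8)|(h>172))&(s>150)&(v>80)); blue=((h>100)&(h<125)&(s>130))
    def roi(m,b):
        o=np.zeros_like(m);o[b[1]:b[3],b[0]:b[2]]=m[b[1]:b[3],b[0]:b[2]];return o&(d>0)
    m=roi(red,boxes["filt"]); z=W[m]; print(n,"handle n",m.sum(),z.mean(0),z.max(0), [np.argwhere(m).mean(0)])
    top=z[z[:,2]>np.percentile(z[:,2],50)]; r=cv2.minAreaRect((top[:,:2]*1000).astype(np.float32)); print(" handle top",top.mean(0),r)
    al=np.ones_like(m); m=roi(al,boxes["filt"])&(W[...,2]>0.008)&(W[...,2]<0.03); r=cv2.minAreaRect((W[m][:,:2]*1000).astype(np.float32)); print(" frame",np.median(W[m][:,2]),r,cv2.boxPoints(r).round().tolist())
    m=roi(blue,boxes["box"])&(W[...,2]>0.068)&(W[...,2]<0.09); r=cv2.minAreaRect((W[m][:,:2]*1000).astype(np.float32)); print(" deck",np.median(W[m][:,2]),r,cv2.boxPoints(r).round().tolist())
p=cv2.imread("pics/top0.png"); cv2.imwrite("pics/c1.png",cv2.resize(np.hstack([p[160:285,365:505],p[200:325,190:340]]),None,fx=2.7,fy=2.7,interpolation=cv2.INTER_CUBIC))
E
python3 m1.py
```

```text
top handle n 91 [0.56212937 0.27441117 0.05330514] [0.56887202 0.30778151 0.06037509] [array([236.59340659, 244.9010989 ])]
 handle top [0.56225083 0.27580878 0.05646837] ((562.3289184570312, 274.8691711425781), (8.730619430541992, 62.96192169189453), 4.249526023864746)
 frame 0.015282595212737438 ((527.6024169921875, 283.15814208984375), (223.39166259765625, 216.91664123535156), 84.98503112792969) [[410.0, 181.0], [626.0, 162.0], [645.0, 385.0], [429.0, 404.0]]
 deck 0.07790342930377557 ((592.1971435546875, -193.70120239257812), (211.2542266845703, 256.8511962890625), 76.91716003417969) [[443.0, -268.0], [693.0, -326.0], [741.0, -120.0], [491.0, -62.0]]
side handle n 54 [0.56262915 0.27181868 0.05702998] [0.56862355 0.30874223 0.06221209] [array([204.16666667, 310.22222222])]
 handle top [0.56267951 0.26761452 0.05874942] ((562.0228271484375, 269.9609680175781), (10.53437328338623, 72.33089447021484), 3.30119252204895)
 frame 0.016935082647143784 ((530.2181396484375, 294.1325988769531), (258.8409729003906, 225.8511505126953), 76.1838150024414) [[390.0, 195.0], [609.0, 141.0], [671.0, 393.0], [451.0, 447.0]]
 deck 0.07952764399990486 ((592.7303466796875, -194.83079528808594), (209.57144165039062, 256.266357421875), 77.09319305419922) [[444.0, -268.0], [694.0, -326.0], [741.0, -121.0], [491.0, -64.0]]
```

View pics/c1.png

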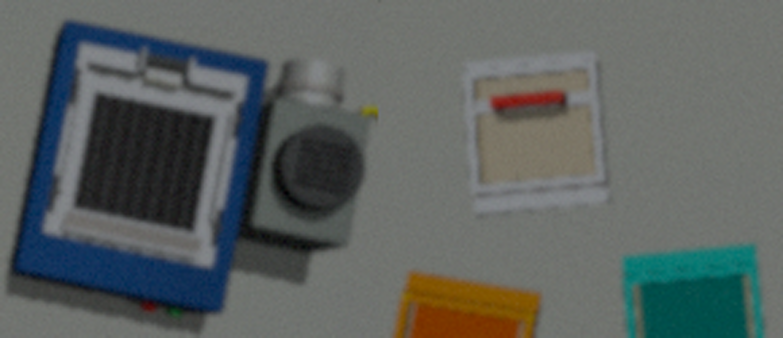

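The crop confirms the target: white frame, cream pleats and a red handle near its toe (crop (528,100)). The box's lip is at the lower end (crop (130,235)) and the roller at the upper end (crop (165,75)). Box origin is about (0.5925, -0.194) with yaw -13°. The handle is at about (0.5625, 0.273) with filter yaw about +4°.

Call:
servo_tool --travel '[[-1, -0.3, 0], [-1, -0.3, 0], [-1, -0.3, 0], [-1, -0.3, 0], [-1, -0.3, 0], [-1, -0.3, 0], [-1, -0.3, 0], [-1, -0.3, 0], [-1, -0.3, 0], [-1, -0.3, 0]]' --turn '[[0, 0, 0.547], [0, 0, 0.547], [0, 0, 0.547], [0, 0, 0.547], [0, 0, 0.547], [0, 0, 0.547], [0, 0, 0.547], [0, 0, 0.547], [0, 0, 0.547], [0, 0, 0.547]]' --claw '[1, 1, 1, 1, 1, 1, 1, 1, 1, 1]'

```text
time_s: 0.93
tool_pos: [0.2835, 0.4758, 0.205]
tool_rot: [-3.141, 0.001, 1.637]
contact_force: [-0.2, 0.5, 0.3]
gripper_width: 0.0943
grip_force: 0.0
```

Call:
servo_tool --travel '[[-1, 1, 0], [-1, 1, 0], [-1, 1, 0], [-1, 1, 0]]' --turn '[[0, 0, 0], [0, 0, 0], [0, 0, 0], [0, 0, 0]]' --claw '[1, 1, 1, 1]'

```text
time_s: 1.27
tool_pos: [0.3934, 0.3802, 0.2052]
tool_rot: [3.14, 0.002, 1.641]
contact_force: [-0.5, 0.2, -0.2]
gripper_width: 0.094
grip_force: 0.0
```

Call:
servo_tool --travel '[[-1, 1, 0], [-1, 1, 0], [-1, 1, 0], [-1, 1, 0]]' --turn '[[0, 0, 0], [0, 0, 0], [0, 0, 0], [0, 0, 0]]' --claw '[1, 1, 1, 1]'

```text
time_s: 1.6
tool_pos: [0.5007, 0.2868, 0.2051]
tool_rot: [3.14, 0.002, 1.64]
contact_force: [-0.4, 0.0, -0.5]
gripper_width: 0.094
grip_force: 0.0
```

Call:
servo_tool --travel '[[-0.21, 0.65, 0], [-0.21, 0.65, 0], [-0.21, 0.65, 0], [-0.21, 0.65, 0]]' --turn '[[0, 0, 0], [0, 0, 0], [0, 0, 0], [0, 0, 0]]' --claw '[1, 1, 1, 1]'

```text
time_s: 1.93
tool_pos: [0.5639, 0.2732, 0.2044]
tool_rot: [-3.14, 0.0, 1.64]
contact_force: [-0.1, 0.2, -0.6]
gripper_width: 0.0942
grip_force: 0.0
```

```bash
cat > m2.py <<'E'
from h import *
s=monitor.state(); c=eyes.calibration("wrist"); p,d=eyes.camera("wrist"); cv2.imwrite("pics/w1.png",p); np.save("pics/w1.npy",d)
print(s["tool_pos"],s["tool_rot"],s["contact_force"])
W=cloud(d,c); h,sa,v=cv2.split(cv2.cvtColor(p,cv2.COLOR_BGR2HSV))
m=(((h<8)|(h>172))&(sa>150)&(v>60)&(d>0)&(W[...,2]>0.03)); z=W[m]; print(m.sum(), z.mean(0),z.min(0),z.max(0))
t=z[z[:,2]>0.05]; print(cv2.minAreaRect((t[:,:2]*1000).astype(np.float32)))
m8=cv2.erode(m.astype(np.uint8),np.ones((3,3))); r=cv2.minAreaRect(np.argwhere(m8)[:,::-1].astype(np.float32)); print(r)
for q in cv2.boxPoints(r): print(q,ray(q,0.054,c))
E
python3 m2.py
```

```text
[0.56391976 0.27323296 0.2044114 ] [-3.13970395e+00  1.55643662e-04  1.64011272e+00] [-0.05746014  0.15232999 -0.59973557]
1353 [0.49556816 0.23961145 0.05252235] [0.29076491 0.11301041 0.03011365] [0.57168688 0.31235662 0.05502408]
((441.015380859375, 198.4212188720703), (333.0097351074219, 68.04813385009766), 32.285099029541016)
((183.3771209716797, 288.9500732421875), (74.64322662353516, 344.9696350097656), 61.582359313964844)
[ 13.915192 338.2103  ] [0.28909534 0.14126784 0.054     ]
[317.3167  174.04099] [0.56309808 0.31478498 0.054     ]
[352.83905 239.68985] [0.59795077 0.26031126 0.054     ]
[ 49.43753 403.85916] [0.31340818 0.06899411 0.054     ]
```

View pics/w1.png

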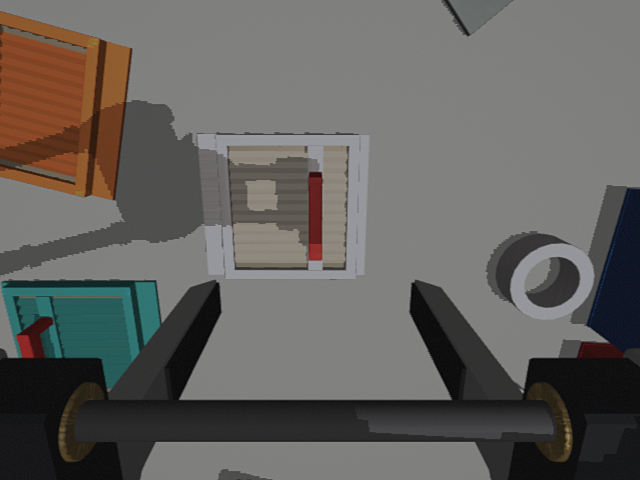

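The wrist view shows the white filter at (285,205) and its red handle bar at (315,215). The fingertips at (215,290) and (415,290) straddle it. The turquoise filter's red handle leaked into the mask, so I'm limiting the region.

```bash
cat > m3.py <<'E'
from h import *
p=cv2.imread("pics/w1.png"); d=np.load("pics/w1.npy"); c=eyes.calibration("wrist"); W=cloud(d,c)
h,sa,v=cv2.split(cv2.cvtColor(p,cv2.COLOR_BGR2HSV)); roi=np.zeros((480,640),bool); roi[120:290,185:385]=1
m=(((h<8)|(h>172))&(sa>120)&(v>40)&roi&(W[...,2]>0.048)); z=W[m]; print(m.sum(),z.mean(0),z.min(0),z.max(0)); print(cv2.minAreaRect((z[:,:2]*1000).astype(np.float32)))
m=roi&(W[...,2]>0.014)&(W[...,2]<0.022); z=W[m]; r=cv2.minAreaRect((z[:,:2]*1000).astype(np.float32)); print("frame",np.median(z[:,2]),r)
E
python3 m3.py
```

```text
1068 [0.56232555 0.27819165 0.05455527] [0.55493339 0.23985332 0.04847145] [0.57043297 0.35804705 0.38282631]
((561.1703491210938, 299.05096435546875), (10.650016784667969, 118.18595886230469), 3.8471367359161377)
frame 0.016846761562157246 ((537.0408935546875, 274.54254150390625), (130.21946716308594, 139.52117919921875), 3.99039626121521)
```

Call:
servo_tool --travel '[[0.032, -0.017, 0.3], [0.032, -0.017, 0.7], [0.032, -0.017, 1], [0.032, -0.017, 1]]' --turn '[[0, 0, 0], [0, 0, 0], [0, 0, 0], [0, 0, 0]]' --claw '[1, 1, 1, 1]'

```text
time_s: 2.32
tool_pos: [0.5547, 0.276, 0.0995]
tool_rot: [-3.128, 0.003, 1.643]
contact_force: [-1.1, -0.6, -1.1]
gripper_width: 0.0942
grip_force: 0.0
```

Call:
servo_tool --travel '[[0, 0, 0.3], [0, 0, 0.55], [0, 0, 0.7], [0, 0, 0.76], [0, 0, 0.76], [0, 0, 0.76]]' --turn '[[0, 0, 0], [0, 0, 0], [0, 0, 0], [0, 0, 0], [0, 0, 0], [0, 0, 0]]' --claw '[0.6, 0.3, 0.1, -0.1, -0.3, -0.3]'

```text
time_s: 2.82
tool_pos: [0.562, 0.2778, 0.0312]
tool_rot: [3.139, -0.001, 1.641]
contact_force: [-0.6, 0.0, 0.3]
gripper_width: 0.0573
grip_force: 0.0
```

Call:
servo_tool --travel '[[0, 0, 0], [0, 0, 0], [0, 0, 0], [0, 0, 0], [0, 0, 0], [0, 0, 0], [0, 0, 0], [0, 0, 0], [0, 0, 0], [0, 0, 0]]' --turn '[[0, 0, 0], [0, 0, 0], [0, 0, 0], [0, 0, 0], [0, 0, 0], [0, 0, 0], [0, 0, 0], [0, 0, 0], [0, 0, 0], [0, 0, 0]]' --claw '[-0.3, -0.3, -0.5, -0.7, -1, -1, -1, -1, -1, -1]'

```text
time_s: 3.65
tool_pos: [0.5619, 0.2771, 0.0297]
tool_rot: [3.141, -0.0, 1.64]
contact_force: [1.6, 0.6, 0.2]
gripper_width: 0.012
grip_force: 30.0
```

```bash
cat >> h.py <<'E'
BO=np.array([0.5925,-0.1942,0]); BR=Ro.from_euler("z",-13.0,degrees=True).as_matrix()
TF=np.array([25,0.8,29.7])/1000     # TCP in filter frame
M=np.array([[0,1,0],[1,0,0],[0,0,-1.]])  # filter axes -> tool axes (tool = M filt)
def plan(hx,hz,t,y=0.,T=None):
    "heel edge at box x hx, height hz above floor (mm), tilt t deg -> travel, turn"
    s=monitor.state(); R0=Rt(s)
    Rf=BR@Ro.from_euler("y",-t,degrees=True).as_matrix(); R1=Rf@M.T
    p=BO+BR@(np.array([hx,y,80+hz])/1000)+Rf@(TF-np.array([-.085,0,0]))
    print("target",p,"tool",s["tool_pos"]); print("travel",(R0.T@(p-s["tool_pos"])/0.1).round(3),"turn",(Ro.from_matrix(R0.T@R1).as_rotvec()/np.radians(120)).round(3))
def now():
    s=monitor.state(); R=Rt(s); Rf=BR.T@R@M; o=BR.T@(s["tool_pos"]-BO)-Rf@TF; h=o+Rf@np.array([-.085,0,0]); k=o+Rf@np.array([.075,0,0])
    print("t",round(s["time_s"],2),"heel",(h*1000).round(1)-[0,0,80],"toe",(k*1000).round(1)-[0,0,80],"rpy",Ro.from_matrix(Rf).as_euler("xyz",degrees=True).round(2),"F",(BR.T@s["contact_force"]).round(2),"M",(BR.T@s["torque"]).round(3))
E
python3 - <<'E'
from h import *
now()
for n in ("top","side"):
    W=cloud(np.load(f"pics/{n}0.npy"),eyes.calibration(n)); B=(W-BO)@BR*1000
    for y0,y1 in ((-66,-30),(-14,14),(30,66)):
        print(n,y0,[(x,round(float(np.median(q[:,2])))) for x in list(range(-112,-44,4))+list(range(52,112,4)) for q in [B[(abs(B[...,0]-x)<2)&(B[...,1]>y0)&(B[...,1]<y1)&(B[...,2]<130)&(B[...,2]>50)]] if len(q)>3])
E
```

```text
t 3.65 heel [-240.8  419.5  -80.2] toe [-87.7 466.2 -80. ] rpy [ 1.000e-02 -6.000e-02  1.698e+01] F [1.45 0.91 0.23] M [-0.025 -0.203 -0.008]
top -66 [(-112, 78), (-108, 79), (-104, 78), (-100, 79), (-96, 78), (-92, 78), (-88, 79), (-84, 81), (-80, 89), (-76, 90), (-72, 91), (-68, 94), (-64, 94), (-60, 80), (-56, 81), (-52, 80), (-48, 81), (52, 79), (56, 79), (60, 80), (64, 81), (68, 82), (72, 82), (76, 81), (80, 82), (84, 83), (88, 97), (96, 81), (100, 81), (104, 81), (108, 79)]
top -14 [(-112, 77), (-108, 79), (-104, 79), (-100, 78), (-96, 78), (-92, 77), (-88, 78), (-84, 81), (-80, 90), (-76, 90), (-72, 92), (-68, 93), (-64, 94), (-60, 82), (-56, 81), (-52, 77), (-48, 78), (52, 79), (56, 79), (60, 80), (64, 80), (68, 82), (72, 81), (76, 82), (80, 81), (84, 96), (88, 98), (92, 97), (96, 94), (100, 97), (104, 98), (108, 97)]
top 30 [(-112, 78), (-108, 78), (-104, 79), (-100, 78), (-96, 79), (-92, 79), (-88, 77), (-84, 80), (-80, 91), (-76, 91), (-72, 92), (-68, 93), (-64, 94), (-60, 82), (-56, 80), (-52, 79), (-48, 80), (52, 80), (56, 79), (60, 79), (64, 81), (68, 80), (72, 81), (76
[... 455 characters left out ...]
(-112, 80), (-108, 79), (-104, 80), (-100, 80), (-96, 79), (-92, 80), (-88, 79), (-84, 84), (-80, 94), (-76, 92), (-72, 94), (-68, 95), (-64, 95), (-60, 83), (-56, 83), (-52, 81), (-48, 81), (52, 81), (56, 81), (60, 81), (64, 83), (68, 82), (72, 82), (76, 84), (80, 84), (84, 97), (88, 100), (92, 98), (96, 93), (100, 99), (104, 100), (108, 100)]
side 30 [(-112, 79), (-108, 79), (-104, 79), (-100, 79), (-96, 80), (-92, 80), (-88, 80), (-84, 83), (-80, 94), (-76, 93), (-72, 94), (-68, 95), (-64, 96), (-60, 82), (-56, 83), (-52, 82), (-48, 80), (52, 81), (56, 82), (60, 80), (64, 82), (68, 83), (72, 83), (76, 83), (80, 82), (84, 85), (88, 100), (92, 83), (96, 84), (100, 84), (104, 83), (108, 82)]
```

Call:
servo_tool --travel '[[0, 0, -0.1], [0, 0, -0.2], [0, 0, -0.5], [0, 0, -0.8], [0, 0, -1], [-0.3, 0, -1], [-0.6, 0, -1], [-1, 0, -1]]' --turn '[[0, 0, 0], [0, 0, 0], [0, 0, 0], [0, 0, 0], [0, 0, 0.05], [0, 0, 0.1], [0, 0, 0.142], [0, 0, 0.142]]' --claw '[-1, -1, -1, -1, -1, -1, -1, -1]'

```text
time_s: 4.32
tool_pos: [0.568, 0.1782, 0.1308]
tool_rot: [3.141, -0.002, 1.343]
contact_force: [1.2, -0.1, -3.5]
gripper_width: 0.0115
grip_force: 30.0
```

```bash
python3 -c "
from h import *
plan(-48,60,13); now()"
```

```text
target [ 0.64383406 -0.20523036  0.19368341] tool [0.56803305 0.17824638 0.13079156]
travel [-3.563  1.606 -0.634] turn [-0.108 -0.001 -0.001]
t 4.32 heel [-217.6  356.8   21. ] toe [-57.6 356.6  21.1] rpy [ 0.11 -0.05 -0.07] F [ 1.15  0.17 -3.55] M [-0.098 -0.065  0.024]
```

Call:
servo_tool --travel '[[-0.4, 0.2, -0.2], [-0.8, 0.4, -0.5], [-0.95, 0.5, -0.63], [-0.95, 0.5, -0.63]]' --turn '[[0, 0, 0], [0, 0, 0], [0, 0, 0], [0, 0, 0]]' --claw '[-1, -1, -1, -1]'

```text
time_s: 4.65
tool_pos: [0.6002, 0.0668, 0.1981]
tool_rot: [3.129, 0.002, 1.338]
contact_force: [0.9, 0.1, -2.1]
gripper_width: 0.0115
grip_force: 30.0
```

Call:
servo_tool --travel '[[-0.4, 0.2, 0], [-0.8, 0.4, 0], [-0.95, 0.5, 0], [-0.95, 0.5, 0]]' --turn '[[0, 0, 0], [0, 0, 0], [0, 0, 0], [0, 0, 0]]' --claw '[-1, -1, -1, -1]'

```text
time_s: 4.98
tool_pos: [0.6241, -0.0357, 0.1927]
tool_rot: [3.139, 0.003, 1.338]
contact_force: [0.2, 0.7, -2.6]
gripper_width: 0.0118
grip_force: 30.0
```

Call:
servo_tool --travel '[[-0.4, 0.2, 0], [-0.8, 0.4, 0], [-0.95, 0.5, 0], [-0.95, 0.5, 0]]' --turn '[[0, 0, 0], [-0.05, 0, 0], [-0.108, 0, 0], [-0.108, 0, 0]]' --claw '[-1, -1, -1, -1]'

```text
time_s: 5.32
tool_pos: [0.6444, -0.1363, 0.19]
tool_rot: [2.919, 0.002, 1.339]
contact_force: [-2.6, 0.2, -3.6]
gripper_width: 0.0121
grip_force: 30.0
```

Call:
servo_tool --travel '[[-0.3, 0.05, 0], [-0.55, 0.08, 0], [-0.65, 0.1, 0], [-0.65, 0.1, 0], [-0.65, 0.1, 0], [-0.65, 0.1, 0], [-0.65, 0.1, 0]]' --turn '[[0, 0, 0], [0, 0, 0], [0, 0, 0], [0, 0, 0], [0, 0, 0], [0, 0, 0], [0, 0, 0]]' --claw '[-1, -1, -1, -1, -1, -1, -1]'

```text
time_s: 5.9
tool_pos: [0.6448, -0.1979, 0.1945]
tool_rot: [2.916, -0.001, 1.344]
contact_force: [0.4, 0.1, -2.8]
gripper_width: 0.0118
grip_force: 30.0
```

```bash
python3 -c "
from h import *
plan(-48,6,13); now()
p,d=eyes.camera('side'); cv2.imwrite('pics/s2.png',cv2.resize(p[200:400,240:480],None,fx=3,fy=3)); np.save('pics/s2.npy',d)"
```

```text
target [ 0.64383406 -0.20523036  0.13968341] tool [ 0.64479733 -0.19788548  0.19453022]
travel [-0.074 -0.116  0.536] turn [-0.001 -0.001  0.   ]
t 5.9 heel [-48.8   7.4  61. ] toe [107.2   7.4  96.7] rpy [  0.07 -12.91   0.  ] F [ 0.36  0.16 -2.75] M [-0.115  0.252 -0.021]
```

View pics/s2.png

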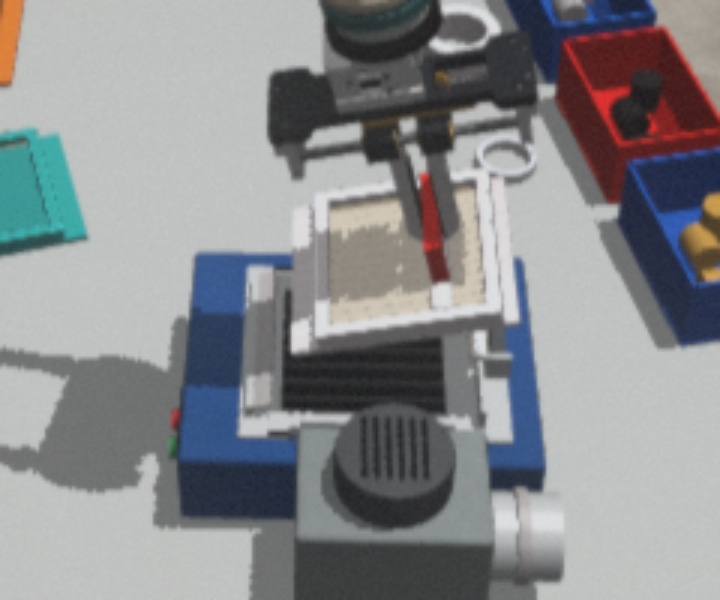

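The crop shows the filter held by its handle above the seat, toe up. The heel tongue at (305,290) is ahead of the lip at (260,345), and the roller is at (495,360). Lowering now.

Call:
servo_tool --travel '[[-0.074, -0.03, 0.1], [-0.074, -0.06, 0.2], [-0.074, -0.09, 0.3], [-0.074, -0.11, 0.4], [-0.074, -0.116, 0.5], [-0.074, -0.116, 0.536], [-0.074, -0.116, 0.536], [-0.074, -0.116, 0.536], [-0.074, -0.116, 0.536]]' --turn '[[0, 0, 0], [0, 0, 0], [0, 0, 0], [0, 0, 0], [0, 0, 0], [0, 0, 0], [0, 0, 0], [0, 0, 0], [0, 0, 0]]' --claw '[-1, -1, -1, -1, -1, -1, -1, -1, -1]'

```text
time_s: 6.7
tool_pos: [0.6444, -0.2074, 0.1404]
tool_rot: [2.914, 0.0, 1.343]
contact_force: [-0.2, -0.7, -3.8]
gripper_width: 0.0118
grip_force: 30.0
```

```bash
python3 -c "
from h import *
now();plan(-48,2,13);plan(-68,2,13)"
```

```text
t 6.7 heel [-47.   -1.8   6.7] toe [108.9  -2.   42.8] rpy [-1.000e-02 -1.303e+01 -6.000e-02] F [-0.05 -0.68 -3.76] M [-0.085  0.226  0.029]
target [ 0.64383406 -0.20523036  0.13568341] tool [ 0.64438139 -0.20736064  0.14042295]
travel [ 0.02  -0.021  0.044] turn [ 0.     0.    -0.001]
target [ 0.62434666 -0.20073134  0.13568341] tool [ 0.64438139 -0.20736064  0.14042295]
travel [ 0.019 -0.215 -0.001] turn [ 0.     0.    -0.001]
```

Call:
servo_tool --travel '[[0.02, -0.011, 0.025], [0.02, -0.021, 0.044], [0.02, -0.021, 0.044], [0.02, -0.021, 0.044], [0.02, -0.021, 0.044]]' --turn '[[0, 0, 0], [0, 0, 0], [0, 0, 0], [0, 0, 0], [0, 0, 0]]' --claw '[-1, -1, -1, -1, -1]'

```text
time_s: 7.12
tool_pos: [0.6437, -0.2051, 0.1358]
tool_rot: [2.914, 0.0, 1.343]
contact_force: [0.6, 1.0, -0.9]
gripper_width: 0.0117
grip_force: 30.0
```

Call:
servo_tool --travel '[[0, -0.001, 0.005], [0, -0.002, 0.01], [0, -0.002, 0.01]]' --turn '[[0, 0, 0], [0, 0, 0], [0, 0, 0]]' --claw '[-1, -1, -1]'

```text
time_s: 7.37
tool_pos: [0.6442, -0.2051, 0.1349]
tool_rot: [2.913, -0.0, 1.343]
contact_force: [2.2, 1.3, 2.4]
gripper_width: 0.0121
grip_force: 30.0
```

```bash
python3 -c "
from h import *
now()"
```

```text
t 7.37 heel [-47.6   0.4   1.1] toe [108.2   0.2  37.3] rpy [ 1.000e-02 -1.309e+01 -8.000e-02] F [1.85 1.77 2.44] M [0.018 0.104 0.043]
```

Call:
servo_tool --travel '[[0, 0.001, -0.006], [0, -0.024, -0.012], [0, -0.049, -0.017], [0, -0.073, -0.023], [0, -0.097, -0.028], [0, -0.122, -0.034], [0, -0.146, -0.04], [0, -0.17, -0.045], [0, -0.194, -0.051], [0, -0.194, -0.051]]' --turn '[[0, 0, 0], [0, 0, 0], [0, 0, 0], [0, 0, 0], [0, 0, 0], [0, 0, 0], [0, 0, 0], [0, 0, 0], [0, 0, 0], [0, 0, 0]]' --claw '[-1, -1, -1, -1, -1, -1, -1, -1, -1, -1]'

```text
time_s: 8.2
tool_pos: [0.6226, -0.2003, 0.1344]
tool_rot: [2.917, 0.0, 1.343]
contact_force: [0.2, -0.2, 0.7]
gripper_width: 0.0117
grip_force: 30.0
```

```bash
python3 -c "
from h import *
now()"
```

```text
t 8.2 heel [-69.9   0.1   1. ] toe [86.1 -0.  36.6] rpy [-1.000e-02 -1.287e+01 -5.000e-02] F [ 0.2  -0.19  0.7 ] M [-0.381  0.183  0.057]
```

Call:
servo_tool --travel '[[0, -0.008, -0.01], [0, -0.018, -0.013], [0, -0.028, -0.015], [0, -0.038, -0.017], [0, -0.038, -0.017]]' --turn '[[0, 0, 0], [0, 0, 0], [0, 0, 0], [0, 0, 0], [0, 0, 0]]' --claw '[-1, -1, -1, -1, -1]'

```text
time_s: 8.62
tool_pos: [0.6198, -0.1995, 0.1354]
tool_rot: [2.915, -0.0, 1.343]
contact_force: [4.5, -0.9, -2.0]
gripper_width: 0.0118
grip_force: 30.0
```

Call:
servo_tool --travel '[[0, -0.005, -0.001], [0, -0.01, -0.002], [0, -0.01, -0.002]]' --turn '[[0, 0, 0], [0, 0, 0], [0, 0, 0]]' --claw '[-1, -1, -1]'

```text
time_s: 8.87
tool_pos: [0.6188, -0.1992, 0.1354]
tool_rot: [2.915, -0.0, 1.343]
contact_force: [2.8, -0.6, -1.8]
gripper_width: 0.0116
grip_force: 30.0
```

```bash
python3 -c "
from h import *
now()"
```

```text
t 8.87 heel [-73.8   0.4   1.8] toe [82.1  0.2 37.7] rpy [  0.02 -12.97  -0.08] F [ 2.88  0.1  -1.76] M [-0.346 -0.451 -0.004]
```

Call:
servo_tool --travel '[[0, -0.005, -0.001], [0, -0.01, -0.002], [0, -0.01, -0.002]]' --turn '[[0, 0, 0], [0, 0, 0], [0, 0, 0]]' --claw '[-1, -1, -1]'

```text
time_s: 9.12
tool_pos: [0.6177, -0.1989, 0.1354]
tool_rot: [2.916, -0.0, 1.343]
contact_force: [3.8, -0.4, -2.1]
gripper_width: 0.0114
grip_force: 30.0
```

```bash
python3 -c "
from h import *
now()"
```

```text
t 9.12 heel [-75.    0.4   1.8] toe [81.   0.2 37.6] rpy [ 1.000e-02 -1.295e+01 -7.000e-02] F [ 3.75  0.47 -2.08] M [-0.338 -0.43  -0.03 ]
```

Call:
servo_tool --travel '[[0, -0.005, -0.001], [0, -0.01, -0.002], [0, -0.015, -0.003], [0, -0.015, -0.003]]' --turn '[[0, 0, 0], [0, 0, 0], [0, 0, 0], [0, 0, 0]]' --claw '[-1, -1, -1, -1]'

```text
time_s: 9.45
tool_pos: [0.6168, -0.199, 0.1358]
tool_rot: [2.914, 0.0, 1.343]
contact_force: [3.9, -1.5, -2.4]
gripper_width: 0.0116
grip_force: 30.0
```

```bash
python3 -c "
from h import *
now()"
```

```text
t 9.45 heel [-75.7   0.1   2. ] toe [80.2 -0.1 38.1] rpy [-1.000e-02 -1.305e+01 -8.000e-02] F [ 4.11 -0.58 -2.44] M [-0.419 -0.78  -0.075]
```

Call:
servo_tool --travel '[[0, -0.005, -0.001], [0, -0.01, -0.002], [0, -0.015, -0.003], [0, -0.015, -0.003]]' --turn '[[0, 0, 0], [0, 0, 0], [0, 0, 0], [0, 0, 0]]' --claw '[-1, -1, -1, -1]'

```text
time_s: 9.78
tool_pos: [0.6163, -0.1991, 0.1363]
tool_rot: [2.912, 0.001, 1.342]
contact_force: [5.8, -1.9, -1.4]
gripper_width: 0.0118
grip_force: 30.0
```

```bash
python3 -c "
from h import *
now()
p,d=eyes.camera('side'); cv2.imwrite('pics/s3.png',cv2.resize(p[230:390,270:450],None,fx=4,fy=3.7,interpolation=cv2.INTER_CUBIC)); np.save('pics/s3.npy',d)"
```

```text
t 9.78 heel [-76.   -0.1   2.3] toe [79.7 -0.4 38.8] rpy [ -0.03 -13.18  -0.09] F [ 6.04 -0.57 -1.38] M [-0.435 -1.078 -0.152]
```

View pics/s3.png

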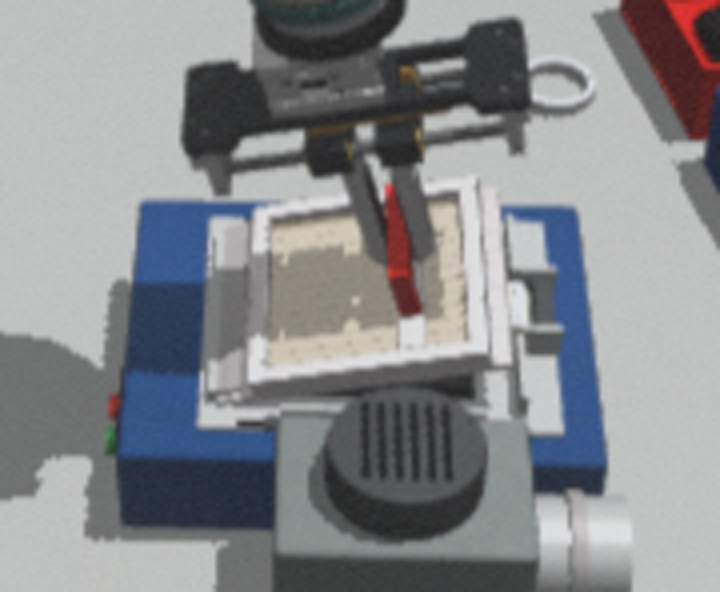

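The crop shows the heel tongue fully under the lip at (230,310), with the heel side of the frame up against it. The toe is still raised above the roller at (520,300). The heel stalled at x ≈ -76 with about 6 N, which matches the stop seen in the depth data. I'll ease the push a little and swing down about the heel edge.

Call:
servo_tool --travel '[[0, 0.009, 0.019], [0, 0.014, 0.038], [0, 0.019, 0.058], [0, 0.023, 0.077], [0, 0.027, 0.097], [0, 0.031, 0.117], [0, 0.031, 0.117], [0, 0.031, 0.117]]' --turn '[[0.008, 0, 0], [0.017, 0, 0], [0.025, 0, 0], [0.033, 0, 0], [0.042, 0, 0], [0.05, 0, 0], [0.05, 0, 0], [0.05, 0, 0]]' --claw '[-1, -1, -1, -1, -1, -1, -1, -1]'

```text
time_s: 10.5
tool_pos: [0.6213, -0.2001, 0.1249]
tool_rot: [3.018, 0.0, 1.343]
contact_force: [5.5, -1.8, -0.2]
gripper_width: 0.0116
grip_force: 30.0
```

```bash
python3 -c "
from h import *
now()"
```

```text
t 10.5 heel [-76.2   0.    1.9] toe [82.6 -0.2 21.6] rpy [-0.02 -7.07 -0.06] F [ 5.75 -0.49 -0.17] M [-0.439 -0.939 -0.079]
```

Call:
servo_tool --travel '[[0, 0.009, 0.01], [0, 0.013, 0.02], [0, 0.016, 0.029], [0, 0.018, 0.039], [0, 0.018, 0.039]]' --turn '[[0.004, 0, 0], [0.008, 0, 0], [0.0125, 0, 0], [0.0167, 0, 0], [0.0167, 0, 0]]' --claw '[-1, -1, -1, -1, -1]'

```text
time_s: 10.92
tool_pos: [0.6227, -0.2003, 0.1209]
tool_rot: [3.056, 0.0, 1.343]
contact_force: [4.4, -1.4, 0.3]
gripper_width: 0.0119
grip_force: 30.0
```

```bash
python3 -c "
from h import *
now()"
```

```text
t 10.92 heel [-76.3   0.2   1.9] toe [83.1  0.  15.6] rpy [-0.01 -4.91 -0.05] F [ 4.59 -0.38  0.35] M [-0.478 -0.759 -0.059]
```

Call:
servo_tool --travel '[[0, 0.004, 0.01], [0, 0.006, 0.019], [0, 0.009, 0.029], [0, 0.009, 0.029]]' --turn '[[0.004, 0, 0], [0.008, 0, 0], [0.0125, 0, 0], [0.0125, 0, 0]]' --claw '[-1, -1, -1, -1]'

```text
time_s: 11.25
tool_pos: [0.6236, -0.2005, 0.1178]
tool_rot: [3.082, 0.0, 1.343]
contact_force: [3.7, -0.9, 1.1]
gripper_width: 0.0116
grip_force: 30.0
```

```bash
python3 -c "
from h import *
now()"
```

```text
t 11.25 heel [-76.3   0.2   1.7] toe [83.4  0.  11.1] rpy [-0.   -3.39 -0.06] F [ 3.85 -0.08  1.14] M [-0.462 -0.646 -0.021]
```

Call:
servo_tool --travel '[[0, 0.003, 0.01], [0, 0.005, 0.019], [0, 0.008, 0.029], [0, 0.008, 0.029]]' --turn '[[0.004, 0, 0], [0.008, 0, 0], [0.0125, 0, 0], [0.0125, 0, 0]]' --claw '[-1, -1, -1, -1]'

```text
time_s: 11.58
tool_pos: [0.6245, -0.2007, 0.1147]
tool_rot: [3.109, -0.0, 1.343]
contact_force: [4.5, -1.5, -0.6]
gripper_width: 0.0114
grip_force: 30.0
```

```bash
python3 -c "
from h import *
now()"
```

```text
t 11.58 heel [-76.3   0.2   1.4] toe [83.6  0.1  6.6] rpy [ 0.   -1.86 -0.06] F [ 4.77 -0.47 -0.64] M [-0.53  -0.563 -0.066]
```

Call:
servo_tool --travel '[[0, 0.002, 0.01], [0, 0.004, 0.019], [0, 0.007, 0.025], [0, 0.008, 0.031], [0, 0.008, 0.031]]' --turn '[[0.004, 0, 0], [0.008, 0, 0], [0.0115, 0, 0], [0.0145, 0, 0], [0.0145, 0, 0]]' --claw '[-1, -1, -1, -1, -1]'

```text
time_s: 12.0
tool_pos: [0.6254, -0.2008, 0.1114]
tool_rot: [3.139, -0.0, 1.343]
contact_force: [4.2, -2.7, -4.0]
gripper_width: 0.0122
grip_force: 30.0
```

```bash
python3 -c "
from h import *
now()"
```

```text
t 12.0 heel [-76.4   0.3   1.5] toe [83.6  0.1  1.8] rpy [ 0.01 -0.13 -0.06] F [ 4.72 -1.73 -3.97] M [-0.508 -0.727  0.006]
```

Call:
servo_tool --travel '[[0, 0, 0.006], [0, 0, 0.012], [0, 0, 0.012]]' --turn '[[0, 0, 0], [0, 0, 0], [0, 0, 0]]' --claw '[-1, -1, -1]'

```text
time_s: 12.25
tool_pos: [0.6256, -0.2008, 0.1111]
tool_rot: [3.137, -0.0, 1.343]
contact_force: [4.4, -2.3, -3.5]
gripper_width: 0.0118
grip_force: 30.0
```

```bash
python3 -c "
from h import *
now()
p,d=eyes.camera('side'); cv2.imwrite('pics/s4.png',cv2.resize(p[230:390,270:450],None,fx=4,fy=3.7,interpolation=cv2.INTER_CUBIC)); np.save('pics/s4.npy',d)"
```

```text
t 12.25 heel [-76.2   0.4   0.9] toe [83.8  0.2  1.6] rpy [ 0.01 -0.24 -0.07] F [ 4.79 -1.21 -3.5 ] M [-0.485 -0.691 -0.047]
```

View pics/s4.png

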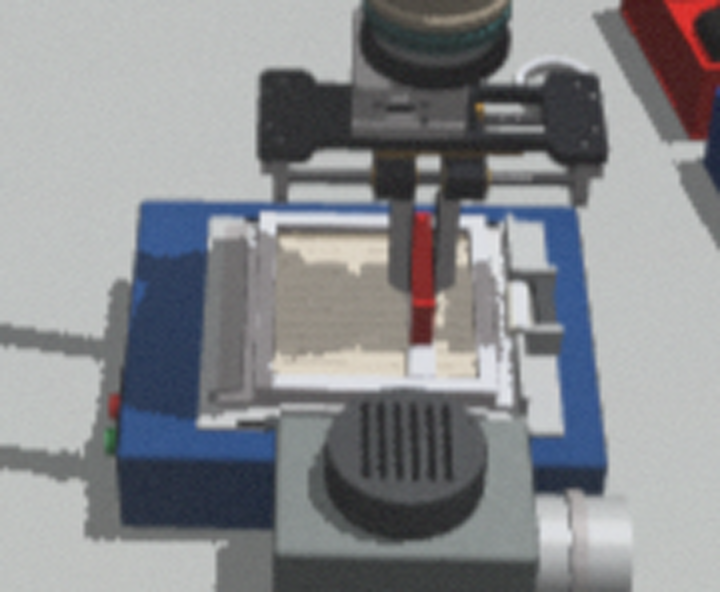

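The crop shows the filter lying flat in the seat: heel under the lip (230,310), toe under the roller at (520,300). I'll press down lightly once more to confirm.

Call:
servo_tool --travel '[[0, 0.005, 0.006], [0, 0.008, 0.012], [0, 0.008, 0.012], [0, 0.008, 0.012]]' --turn '[[0.001, 0, 0], [0.002, 0, 0], [0.002, 0, 0], [0.002, 0, 0]]' --claw '[-1, -1, -1, -1]'

```text
time_s: 12.63
tool_pos: [0.6256, -0.2002, 0.1102]
tool_rot: [-3.14, -0.001, 1.343]
contact_force: [0.7, 1.9, 1.4]
gripper_width: 0.0116
grip_force: 30.0
```

```bash
python3 -c "
from h import *
now()"
```

```text
t 12.63 heel [-76.4   1.    0.6] toe [83.6  0.8  0.4] rpy [ 0.06  0.09 -0.06] F [0.25 2.01 1.36] M [-0.158 -0.271 -0.013]
```

Call:
servo_tool --travel '[[0, 0, 0.005], [0, 0, 0.01], [0, 0, 0.01], [0, 0, 0.01]]' --turn '[[0, 0, 0], [0, 0, 0], [0, 0, 0], [0, 0, 0]]' --claw '[-1, -1, -1, -1]'

```text
time_s: 12.97
tool_pos: [0.6257, -0.2, 0.1098]
tool_rot: [-3.14, -0.001, 1.343]
contact_force: [0.2, 2.9, 6.3]
gripper_width: 0.0118
grip_force: 30.0
```

```bash
python3 -c "
from h import *
now()"
```

```text
t 12.97 heel [-76.4   1.1   0.3] toe [83.6  1.   0.1] rpy [ 0.08  0.07 -0.07] F [-0.4   2.85  6.29] M [0.07  0.117 0.014]
```

Call:
servo_tool --travel '[[0, 0, -0.01], [0, 0, -0.015], [0, 0, -0.015], [0, 0, -0.015], [0, 0, -0.015], [0, 0, -0.015], [0, 0, -0.015], [0, 0, -0.015]]' --turn '[[0, 0, 0], [0, 0, 0], [0, 0, 0], [0, 0, 0], [0, 0, 0], [0, 0, 0], [0, 0, 0], [0, 0, 0]]' --claw '[-1, -1, -0.5, 0, 0, 0, 0, 0]'

```text
time_s: 13.63
tool_pos: [0.626, -0.2011, 0.1102]
tool_rot: [-3.141, -0.0, 1.343]
contact_force: [-0.3, 0.9, 0.3]
gripper_width: 0.046
grip_force: 0.0
```

Call:
servo_tool --travel '[[0, 0, -0.05], [0, 0, -0.15], [0, 0, -0.3], [0, 0, -0.5], [0, 0, -0.7], [0, 0, -1], [0, 0, -1], [0, 0, -1]]' --turn '[[0, 0, 0], [0, 0, 0], [0, 0, 0], [0, 0, 0], [0, 0, 0], [0, 0, 0], [0, 0, 0], [0, 0, 0]]' --claw '[0, 0, 0, 0, 0, 0, 0, 0]'

```text
time_s: 14.3
tool_pos: [0.6276, -0.2016, 0.2135]
tool_rot: [3.136, 0.001, 1.343]
contact_force: [0.0, -0.1, -0.1]
gripper_width: 0.047
grip_force: 0.0
```

Run:
```python
from h import *
now()
p,d=eyes.camera('top'); B=(cloud(d,eyes.calibration('top'))-BO)@BR*1000
p,d2=eyes.camera('side'); cv2.imwrite('pics/s5.png',cv2.resize(p[230:390,270:450],None,fx=4,fy=3.7,interpolation=cv2.INTER_CUBIC))
S=(cloud(d2,eyes.calibration('side'))-BO)@BR*1000
for Q in (S,B):
    for y0,y1 in ((-68,-40),(40,68)):
        print(y0,[(x,round(float(np.median(q[:,2])),1)) for x in list(range(-84,-44,4))+list(range(52,100,4)) for q in [Q[(abs(Q[...,0]-x)<2)&(Q[...,1]>y0)&(Q[...,1]<y1)&(Q[...,2]<130)&(Q[...,2]>50)]] if len(q)>3])
```

```text
t 14.3 heel [-74.   -0.  103.2] toe [ 86.   -0.2 104.1] rpy [-0.06 -0.31 -0.06] F [ 0.06 -0.06 -0.14] M [-0.092  0.062 -0.009]
-68 [(-84, 82.3), (-80, 91.5), (-76, 92.1), (-72, 93.2), (-68, 93.6), (-64, 95.4), (-60, 88.0), (-56, 93.5), (-52, 98.9), (-48, 97.7), (52, 97.4), (56, 94.0), (60, 96.4), (64, 99.8), (68, 99.5), (72, 98.4), (76, 87.6), (80, 87.8), (84, 85.3), (88, 101.6), (92, 82.7), (96, 82.7)]
40 [(-84, 82.1), (-80, 93.8), (-76, 93.5), (-72, 93.1), (-68, 94.2), (-64, 95.5), (-60, 87.4), (-56, 88.6), (-52, 99.7), (-48, 100.5), (52, 96.7), (56, 95.7), (60, 96.2), (64, 100.1), (68, 101.0), (72, 100.1), (76, 87.9), (80, 87.9), (84, 85.9), (88, 100.2), (92, 82.8), (96, 82.0)]
-68 [(-60, 86.4), (-56, 93.5), (-52, 98.0), (-48, 98.2)]
40 [(-84, 82.3), (-80, 89.2), (-76, 91.3), (-72, 90.8), (-68, 92.4), (-64, 92.9), (-60, 87.1), (-56, 91.8), (-52, 99.1), (-48, 98.8), (52, 94.5), (56, 92.2), (60, 94.1), (64, 97.1), (68, 99.0), (72, 98.5), (76, 88.2), (80, 84.5), (84, 85.3), (88, 94.2), (96, 81.7)]
```

View pics/s5.png

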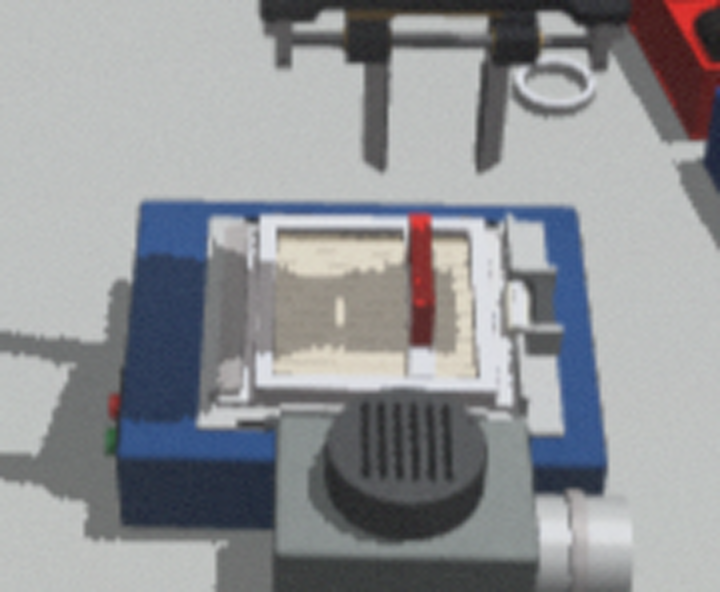

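The filter lies flat with both frame ends at the same height. The toe is under the roller at (520,300), the tongue is under the lip at (230,310), and the gripper is clear.

```bash
python3 -c "
from bench import workorder
print(workorder.close_job())"
```

```text
the job is handed in; nothing more can be done
None
```

The filter is back in its seat: its heel is under the lip and against the stop, its toe is snapped under the roller, and it lies flat. The gripper was clear when I handed the job in at about 14.4 s; the hand-in returned no verdict.

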